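Stamp the record card with the stamp kept in the roll-top store

ROBOT

A 7-joint arm with a two-finger parallel gripper is mounted at the origin on a cart in front of the work surface, level with it; the furniture and walls round the work are solid. World frame = base frame: x ahead of the robot, y to its left, z up, the work surface at z = 0. Lengths are in m, angles in rad, forces in N, time in s.
With the tool pointing down it reaches from about 0.4 to 0.9 m from the base axis. Payload 5.5 kg.
Tool frame: the origin (TCP) lies between the finger pads; the fingertips stand 25 mm ahead of it and the grasp point (between the pads) lies 6 mm ahead of it; z points along the fingers, y is the line along which they close (so a half turn about z gives the same grasp; the last joint's range is limited). The gripper opens to 85 mm and grips with 20 to 120 N. Pads are 22 mm wide; open, the fingers measure 114 mm over their backs; the gripper's body (76 mm by 85 mm) begins 54 mm behind the grasp point. The pads swing forward as they close: fully open they stand 13 mm farther back than shut.
Start: joints at [1.558, 0.501, -0.427, 1.55, 0.221, 1.138, -0.21], TCP at [0.177, -0.625, 0.256] pointing down, gripper open.
Joint ranges: [-2.88, 2.88], [-0.31, 2.03], [-1.54, 1.56], [0.2, 2.42], [-1.41, 4.55], [0.19, 2.02], [-2.57, 2.57]. Speed limits (rad/s): [2.57, 2.57, 3.14, 3.14, 3.14, 3.14, 3.14].

INTERFACE

Orientations are given as a rotation vector (axis times angle).
In Python, from plant import status, optics, bot gives the robot as it stands.
- The arm moves only by the shell command python3 -m jog 'ROWS' [FORCE]. ROWS is a JSON object of lists of equal length, an entry for each row: "dr": the turn, a rotation vector about the world's x, y, z in rad, a list of three; "xyz": the shift along the world's x, y, z in mm, a list of three; "gripper": the closure, from 0 (fully open) to 1 (shut). A call has 1 to 20 rows; each row shifts and turns the commanded pose from where the row before left it; what a row does not reach is not made up. A row lasts 1/12 s, in which the tool goes at most 41.7 mm and 7.16 degrees, less where a joint would pass 70% of its speed; a pose out of reach is approached as far as the arm can. A call is refused whole if a number of a shift passes 41.7 or a number of a turn 0.125, either way. A call with a gripper value outside its range is refused whole. The fingers move at their own pace and stop on an object; FORCE is the grip in N (left out, the last holds). Time passes only in rows, so rows that do not move let the fingers close. It gives the time, the measured TCP pose, the force, the opening and the grip force at its end, in the units of the state.
- status.get_state(): the state, without advancing time (a new reading comes with each control period).
- optics.camera(name): name is "scene" or "top"; returns a dict with "img" (400x640x3 uint8, red, green, blue), "mtx" (3x3 intrinsics, pixels), "world_to_cam" (4x4, takes a point from world to camera coordinates). Camera axes: x right, y down, z forward; pixel columns grow to the right and rows downward; lengths in m; the calibration is good to about 2 mm. A picture is of the moment at which its call begins. There is no depth.
- bot.finish_job(): hands the job in; it is judged then, once.
The state is a dict: "clock": time; "joint_pos": joint angles; "joint_vel": joint speeds; "joint_efforts": joint torques, N m; "tool_pos": TCP position; "tool_rot": TCP orientation; "ft_force": force on the tool from outside, world axes, zero at the start; "wrist_torque": the same for the moment, N m; "grip_width": opening from 0.0 (shut) to 1.0 (fully open); "finger_force": force on a finger pad.
Only numpy, scipy, OpenCV 4.12 (cv2) and the standard library are available. Lean on these libraries where they do the work, as an engineer would, in place of code of your own. Each camera call takes 0.05 s, during which the arm holds its last target. There are 200 camera calls.

TASK

Roll the slatted shutter of the little roll-top store fully open, take out the black-handled hand stamp and press it, upright and flat, inside the ring printed on the card of the sprung stamping block, so that the card plate sinks about 4 mm of its 6 mm travel and stays down for half a second; then lift the stamp straight off without smearing. Stand the stamp upright on the floor of the store again, in the front part where it stood, let go, and roll the shutter fully shut. Do not slam the stamp down, and leave the bottle in the store and everything else on the table where it is.

Things in the scene. Friction and masses are not known exactly. Their poses are not given: they have to be found in the camera images.
- store: fixed pale grey roll-top store with D-shaped side cheeks and a slatted shutter of light wood, 262 (x) x 264 (y) x 176 mm high. Origin on the table under the axis of the shutter's track; store x points from its front to its back, y to the left as you look in, z up. The track is circular; its axis runs along store y, 45 mm above the origin. Cheeks: inner faces at y = +-122 mm.
- store_floor (a point): point on the store's inner floor, 12 mm above the table, at store x = -58 mm, y = 0, midway between the two standing places (at about y = +46 and -46 mm). The front sill stands at x = -125 to -117 mm, its top 52 mm above the table. A fixed hood covers the rear; with the shutter open, everything in front of x = +10 mm is open to the front and from above.
- shutter (a joint): turn of the slatted shutter about the track's axis, rad: 0 fully shut, 1.60 fully open (stop); the slats rise from the front over the top and run back under the hood. Outer radius of the slats 120 mm, inner 113 mm. It stays wherever it is left; moving it takes 2 to 5 N at the bar.
- shutter_bar (a point): centre of the shutter's steel pull bar, 12 mm thick, 110 mm long, parallel to store y, on two thin posts at its ends. It lies 160 mm from the track's axis, 40 mm outside the slats (34 mm free behind it); in the store frame at x = -160 cos(a), z = 45 + 160 sin(a) mm with a = joint value + 0.131 rad: low at the front when shut, above the top when open.
- stamp: loose round hand stamp, 104 mm high, about 0.1 kg, standing upright in the store, to the left or right of the brown bottle. Steel and rubber foot 36 mm across; slim neck; straight black grip 24 mm across from 62 to 98 mm above its underside. Origin at the centre of the underside (the stamping face), z along the grip.
- block: fixed stamping block on the table, grey frame 112 (x) x 92 (y) mm, 19 mm high; origin at the centre of its underside.
- ring (a point): centre of the ring printed on the white card, on the card's top face, 26 mm above the table when not pressed. The ring's inner diameter is 52 mm, the stamp's face 36 mm. The card is fixed to a sprung plate 100 x 80 mm.
- platen (a joint): how far the card plate is pressed down, m: 0 up, 0.006 bottomed. Spring 2 N per mm.
- stain_a: loose brown bottle with a white cap standing in the store beside the stamp, 42 mm across, 92 mm high; origin at the centre of its underside. Stays where it is.
- oil_bottle: loose small dropper bottle, 29 mm across, 91 mm high, standing behind the block; origin at the centre of its underside. Stays where it is.
- petri_dish: loose round dish, 59 mm across, 14 mm high, in front of the store; origin at the centre of its underside. Stays where it is.
- beaker: loose small clear beaker, 47 mm across, 56 mm high, left of the store; origin at the centre of its underside. Stays where it is.

How it is judged:
On the way, in this order (a step that is already met when the one before it is completed fails the run):
1. the shutter is rolled fully open (value of joint shutter above 1.45 rad), for 0.2 s.
2. the stamp is pressed upright inside the ring, the card plate sunk at least 2.5 mm, for 0.3 s (horizontal distance between stamp and ring below 0.009 m and angle between stamp's own z axis and vertical below 0.08 rad and contact force between stamp and block above 3 N and value of joint platen above 0.0025 m), for 0.3 s.
3. the stamp stands upright on the floor of the store, let go (x of stamp in the frame of store between -0.088 and 0 m and y of stamp in the frame of store between -0.104 and 0.104 m and z of stamp in the frame of store below 0.016 m and angle between stamp's own z axis and vertical below 0.08 rad and contact force between stamp and the fingers below 0.1 N), for 0.2 s.
At the end, for the whole second after the job is handed in: The shutter is shut to within 0.06 rad (10 mm at the bar), and the stamp stands at rest, upright within 0.08 rad, on the floor of the store in front of the track's axis (value of joint shutter below 0.06 rad and x of stamp in the frame of store between -0.095 and 0 m and y of stamp in the frame of store between -0.104 and 0.104 m and z of stamp in the frame of store below 0.016 m and angle between stamp's own z axis and vertical below 0.08 rad and linear speed of stamp below 0.02 m/s); the robot touches nothing.
It fails at once if the stamp touches the card block more than 13 mm from the ring's centre (smeared or misplaced) (contact force between stamp and block above 0.5 N and horizontal distance between stamp and ring above 0.013 m).
It fails at once if the stamp is slammed on the card block with more than 35 N (contact force between stamp and block above 35 N).
It fails at once if the bottle in the store is moved by more than 25 mm or tipped (distance of stain_a from where it was at the start of the episode above 0.025 m or angle between stain_a's own z axis and vertical above 0.3 rad).
It fails at once if another thing on the table is moved by more than 25 mm (distance of any of oil_bottle, petri_dish, beaker from where it was at the start of the episode above 0.025 m).
It also fails if it takes over 72 s, if anything falls off the work surface, if the arm or the gripper's body presses on something with over 40 N, if the wrist force passes 120 N, or if a joint passes its speed limit or range.

## Working session

There is one attempt and no reset: what is moved stays moved. The work goes in short steps, Python scripts to look and compute and a shell command to move; the robot and the scene stay as the last step left them, time stands still between calls to the robot, and variables do not carry over. Pictures are saved under pics/ and viewed, at most 10 in all, crops included, and the job is handed in when it is done.

```bash
ls; mkdir -p pics; python3 - <<'E'
from plant import status, optics
import cv2, numpy as np
for n in ("scene","top"):
    c=optics.camera(n); cv2.imwrite(f"pics/{n}0.png",c["img"][:,:,::-1]); print(n,c["mtx"].tolist(),np.round(c["world_to_cam"],4).tolist())
s=status.get_state(); print(s)
E
```

```text
pics
scene [[419.0684312756393, 0.0, 320.4379443019137], [0.0, 419.0684312756393, 199.23809327769763], [0.0, 0.0, 1.0]] [[0.8701, -0.4928, 0.002, -0.3625], [-0.4368, -0.7731, -0.46, 0.3767], [0.2283, 0.3994, -0.8879, 0.8873], [0.0, 0.0, 0.0, 1.0]]
top [[372.6397522948418, 0.0, 322.19935349552765], [0.0, 372.6397522948418, 203.60382134884065], [0.0, 0.0, 1.0]] [[0.4038, -0.9149, 0.001, -0.04], [-0.7138, -0.3157, -0.6252, 0.4657], [0.5723, 0.2517, -0.7805, 0.593], [0.0, 0.0, 0.0, 1.0]]
{'clock': 0.1, 'joint_pos': array([ 1.55821669,  0.50177953, -0.4267793 ,  1.55134132,  0.22076569,
        1.13828352, -0.21030196]), 'joint_vel': array([ 0.00043962, -0.00301276, -0.00125111, -0.00383869,  0.00128904,
        0.00082883, -0.00124057]), 'joint_efforts': array([-1.12317022e-02, -5.70808697e+01, -5.83862007e+00, -2.81748462e+01,
        1.03615777e-02,  5.59215870e-03, -1.90414613e-05]), 'tool_pos': array([ 0.17679152, -0.62489502,  0.25534628]), 'tool_rot': array([-3.11002604e+00, -4.31589845e-01,  2.42930221e-04]), 'ft_force': array([ 0.37918004,  0.1988493 , -0.37066341]), 'wrist_torque': array([-0.00621617,  0.00369924,  0.00822186]), 'finger_force': 0.0, 'grip_width': 0.9958848983843293}
```

View pics/scene0.png

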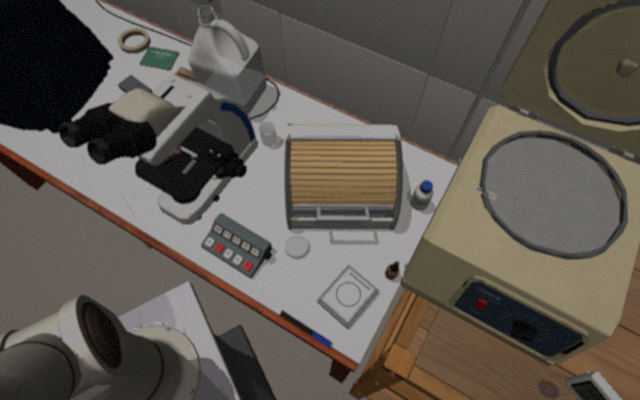

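View pics/top0.png

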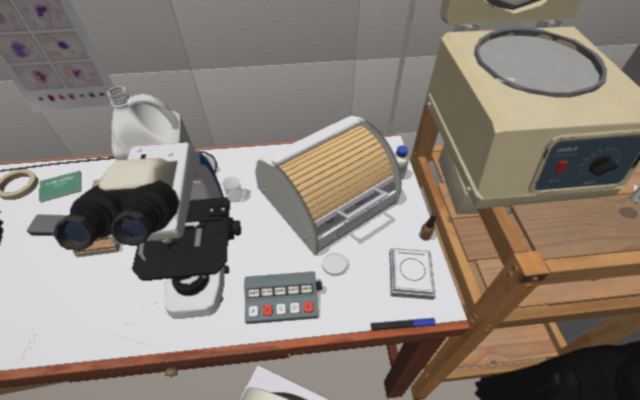

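The scene picture shows the store around (345,180), the bar about (355,238), the card ring about (348,294), dish (297,246), beaker (268,132) and dropper (392,270). The top picture shows the store around (330,180), the bar (375,225) and the ring (413,270).

```bash
python3 - <<'E'
import cv2, numpy as np
a=cv2.imread("pics/scene0.png")[115:335,270:420]; b=cv2.imread("pics/top0.png")[110:310,245:445]
A=cv2.resize(a,None,fx=2.7,fy=2.7,interpolation=cv2.INTER_CUBIC); B=cv2.resize(b,None,fx=1.95,fy=1.95,interpolation=cv2.INTER_CUBIC)
for im,x0,y0,f in((A,270,115,2.7),(B,245,110,1.95)):
    h,w=im.shape[:2]
    for x in range(x0+(-x0)%20,x0+int(w/f),20):
        cv2.line(im,(int((x-x0)*f),0),(int((x-x0)*f),6),(0,0,255),1); cv2.putText(im,str(x),(int((x-x0)*f)-8,16),0,.32,(0,0,255),1)
    for y in range(y0+(-y0)%20,y0+int(h/f),20):
        cv2.line(im,(0,int((y-y0)*f)),(6,int((y-y0)*f)),(0,0,255),1); cv2.putText(im,str(y),(8,int((y-y0)*f)+4),0,.32,(0,0,255),1)
H=max(A.shape[0],B.shape[0]); o=np.zeros((H,A.shape[1]+B.shape[1],3),np.uint8); o[:A.shape[0],:A.shape[1]]=A; o[:B.shape[0],A.shape[1]:]=B
print(o.shape); cv2.imwrite("pics/crop0.png",o)
E
```

```text
(594, 795, 3)
```

View pics/crop0.png

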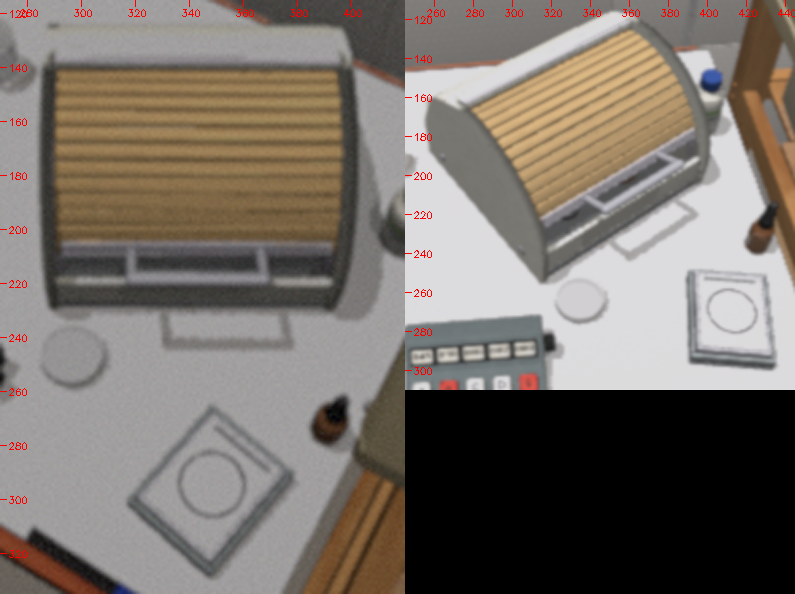

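```bash
cat > h.py <<'E'
import numpy as np, cv2
from scipy.optimize import least_squares
K={"s":np.array([[419.0684,0,320.4379],[0,419.0684,199.2381],[0,0,1]]),"t":np.array([[372.63975,0,322.19935],[0,372.63975,203.60382],[0,0,1]])}
W={"s":np.array([[0.8701,-0.4928,0.002,-0.3625],[-0.4368,-0.7731,-0.46,0.3767],[0.2283,0.3994,-0.8879,0.8873]]),
"t":np.array([[0.4038,-0.9149,0.001,-0.04],[-0.7138,-0.3157,-0.6252,0.4657],[0.5723,0.2517,-0.7805,0.593]])}
def proj(c,p):
    q=K[c]@(W[c][:,:3]@np.asarray(p,float)+W[c][:,3]); return q[:2]/q[2]
def onplane(c,uv,z):
    d=np.linalg.inv(K[c])@np.array([*uv,1.]); R=W[c][:,:3]; o=-R.T@W[c][:,3]; d=R.T@d; return o+d*(z-o[2])/d[2]
def s2w(s,p):
    x,y,th=s; c,si=np.cos(th),np.sin(th); return np.array([x+c*p[0]-si*p[1],y+si*p[0]+c*p[1],p[2]])
E
python3 - <<'E'
from h import *
print("ring",onplane("s",(348.1,294.3),.026),onplane("t",(412.7,269.5),.026))
print("dish",onplane("s",(297,246.9),.014),onplane("t",(335.8,263.8),.014))
print("oil base",onplane("s",(391,277),0),onplane("t",(425,237),0))
print("beaker base",onplane("s",(270,145),0),onplane("t",(235,199),0))
L=onplane("s",(289.6,229.4),0);R=onplane("s",(394.4,229.4),0);print("frontL",L,onplane("t",(316.8,255.1),0),"R",R,onplane("t",(396,206),0),np.linalg.norm(L-R))
obs=[("s",(317.4,218.3),55),("s",(369.3,218),-55),("t",(346.5,217.2),55),("t",(387.6,200.3),-55)]
cor=[("s",(289.6,229.4),132),("s",(394.4,229.4),-132),("t",(316.8,255.1),132)]
def f(v):
    s=v[:3]; a=v[3]+.131; r=[]
    for c,uv,y in obs: r+=list(proj(c,s2w(s,[-.16*np.cos(a),y/1e3,.045+.16*np.sin(a)]))-uv)
    for c,uv,y in cor: r+=list(proj(c,s2w(s,[-.131,y/1e3,0]))-uv)
    return r
m=(L+R)/2; o=least_squares(f,[m[0]+.06,m[1]+.11,1.05,0.1],loss="soft_l1"); print(o.x,np.round(f(o.x),1))
E
```

```text
ring [ 0.45344606 -0.06116282  0.026     ] [ 0.45390362 -0.06034558  0.026     ]
dish [0.40837934 0.0999421  0.014     ] [0.40523841 0.10163301 0.014     ]
oil base [ 0.56779188 -0.07080317  0.        ] [ 5.67987436e-01 -6.49703922e-02 -1.11022302e-16]
beaker base [0.48645428 0.40681758 0.        ] [0.48387555 0.41932725 0.        ]
frontL [0.41608426 0.15500462 0.        ] [0.41608872 0.15367709 0.        ] R [0.64348702 0.02646839 0.        ] [ 6.31863638e-01  2.69985208e-02 -1.11022302e-16] 0.261215578285727
[0.59440256 0.20422735 1.05118325 0.24868159] [ 2.4 -0.  -0.6  0.5  2.1  0.5 -1.4 -5.6 -0.7 -0.1  0.5  0.4 -1.2  0.1]
```

```bash
python3 - <<'E'
from h import *
def tri(a,b):
    P=[K[c]@W[c] for c in"st"]; X=cv2.triangulatePoints(P[0],P[1],np.array(a,float).reshape(2,1),np.array(b,float).reshape(2,1)); X=X[:3,0]/X[3,0]; return np.round(X,3),np.round(proj("s",X)-a,1)
print("rack corner",tri((400,290),(545,262)),tri((405,300),(490,200)))
print("centrifuge near bottom corner",tri((412,268),(480,205)))
print("table corner",onplane("t",(467,327),0))
print("centrifuge panel corner",tri((540,360),(536,205)))
obs=[("s",(317.4,218.3),55),("s",(369.3,218),-55),("t",(346.5,217.2),55)]
cor=[("s",(289.6,229.4),132),("s",(394.4,229.4),-132),("t",(316.8,255.1),132)]
def f(v):
    s=v[:3]; a=v[3]+.131; r=[]
    for c,uv,y in obs: r+=list(proj(c,s2w(s,[-.16*np.cos(a),y/1e3,.045+.16*np.sin(a)]))-uv)
    for c,uv,y in cor: r+=list(proj(c,s2w(s,[-.131,y/1e3,0]))-uv)
    return r
o=least_squares(f,[.59,.2,1.05,0.1]); print(o.x,np.round(f(o.x),1))
s=o.x[:3]
for j in (o.x[3],.2,.4,.6,.8,1,1.2,1.4,1.6): print(round(j,2),np.round(s2w(s,[-.16*np.cos(j+.131),0,.045+.16*np.sin(j+.131)]),4))
print(np.round(s2w(s,[-.058,.046,.012]),3),np.round(s2w(s,[-.058,-.046,.012]),3))
E
```

```text
rack corner (array([ 0.43 , -0.188,  0.316]), array([-10.1,  34.8])) (array([ 0.496, -0.151,  0.249]), array([-0.5, -6.1]))
centrifuge near bottom corner (array([ 0.542, -0.123,  0.206]), array([-0.1,  7. ]))
table corner [ 0.38565354 -0.19798459  0.        ]
centrifuge panel corner (array([ 0.789, -0.357, -0.04 ]), array([ -1.3, -18.5]))
[0.59323244 0.20519233 1.05493379 0.25817011] [ 2.  -0.5 -1.  -0.2  1.6  0.1 -1.1 -0.   0.   0.1 -1.4  0.4]
0.26 [0.5202 0.0764 0.1057]
0.2 [0.5186 0.0736 0.097 ]
0.4 [0.5252 0.0852 0.126 ]
0.6 [0.5345 0.1016 0.1518]
0.8 [0.5461 0.1221 0.1734]
1 [0.5596 0.1459 0.1898]
1.2 [0.5745 0.1721 0.2004]
1.4 [0.5901 0.1997 0.2049]
1.6 [0.6058 0.2274 0.203 ]
[0.525 0.177 0.012] [0.605 0.132 0.012]
```

```bash
python3 -m jog '{"xyz":[[4,34,0],[4,34,0],[4,34,0],[4,34,0],[4,34,0],[4,34,0],[22,23,0],[22,23,0],[22,23,0],[22,23,0],[22,23,0],[22,23,0],[0,0,0]],"dr":[[0,0,-0.045],[0,0,-0.045],[0,0,-0.045],[0,0,-0.045],[0,0,-0.045],[0,0,-0.045],[0,0,-0.045],[0,0,-0.045],[0,0,-0.045],[0,0,-0.045],[0,0,-0.045],[0,0,-0.045],[0,0,0]],"gripper":[0.6,0.6,0.6,0.6,0.6,0.6,0.6,0.6,0.6,0.6,0.6,0.6,0.6]}' 20; python3 - <<'E'
from plant import status; s=status.get_state(); print(s["joint_pos"].round(2))
E
```

```text
clock: 1.18
tool_pos: [0.3372, -0.2783, 0.2566]
tool_rot: [-3.114, 0.404, -0.003]
ft_force: [0.7, -0.6, 0.8]
grip_width: 0.4
finger_force: 0.0
[ 1.21  0.12 -0.62  2.05  0.08  0.99 -1.28]
```

```bash
python3 -m jog '{"xyz":[[10,27,0],[10,27,0],[10,27,0],[10,27,0],[10,27,0],[10,27,0],[10,15,0],[10,15,0],[10,15,0],[10,15,0],[10,15,0],[10,15,-5],[10,15,-5],[10,15,-5],[10,15,-5],[10,15,-5],[10,15,-5],[10,15,-5],[5,15,-5],[0,0,-5]],"dr":[[0,0,0.12],[0,0,0.12],[0,0,0.12],[0,0,0.12],[0,0,0.12],[0,0,0.12],[0,0,0.12],[0,0,0.12],[0,0,0.12],[0,0,0.12],[0,0,0.12],[0,0,0.12],[0,0,0.12],[0,0,0.12],[0,0,0.12],[0,0,0.12],[0,0,0.12],[0,0,0.12],[0,0,0.12],[0,0,0.12]],"gripper":[0.6,0.6,0.6,0.6,0.6,0.6,0.6,0.6,0.6,0.6,0.6,0.6,0.6,0.6,0.6,0.6,0.6,0.6,0.6,0.6]}'; python3 - <<'E'
from plant import status; s=status.get_state(); print(s["joint_pos"].round(2))
E
```

```text
clock: 2.85
tool_pos: [0.5187, 0.077, 0.2113]
tool_rot: [-1.501, -2.759, -0.005]
ft_force: [0.3, 0.1, 0.1]
grip_width: 0.399
finger_force: 0.0
[ 0.66  0.53 -1.1   1.9   0.54  1.05 -0.09]
```

```bash
python3 -m jog '{"xyz":[[0,0,-12],[0,0,-12],[0,0,-12],[0,0,0],[0,0,0]],"dr":[[0,0,0.12],[0,0,0.12],[0,0,0.12],[0,0,0.12],[0,0,0]],"gripper":[0.6,0.6,0.6,0.6,0.6]}'; cat > look.py <<'E'
import sys,cv2,numpy as np
from plant import optics
# name, then scene x0 y0 x1 y1, top x0 y0 x1 y1
n=sys.argv[1]; v=list(map(int,sys.argv[2:])); ims=[]
for cam,(x0,y0,x1,y1) in (("scene",v[:4]),("top",v[4:])):
    im=optics.camera(cam)["img"][y0:y1,x0:x1,::-1]; f=min(395/(x1-x0),590/(y1-y0)); A=cv2.resize(im,None,fx=f,fy=f,interpolation=cv2.INTER_CUBIC)
    for x in range(x0+(-x0)%10,x1,10): cv2.putText(A,str(x) if x%20==0 else "|",(int((x-x0)*f)-8*(x%20==0),9),0,.3,(0,0,255),1)
    for y in range(y0+(-y0)%10,y1,10): cv2.putText(A,"-"+(str(y) if y%20==0 else ""),(0,int((y-y0)*f)+4),0,.3,(0,0,255),1)
    ims.append(A)
H=max(a.shape[0] for a in ims); ims=[cv2.copyMakeBorder(a,0,H-a.shape[0],0,4,cv2.BORDER_CONSTANT) for a in ims]
cv2.imwrite(f"pics/{n}.png",np.hstack(ims))
E
python3 look.py bar 280 160 410 260 300 130 420 260
```

```text
clock: 3.27
tool_pos: [0.5172, 0.0731, 0.174]
tool_rot: [-0.809, -3.033, 0.0]
ft_force: [-0.1, 0.2, -0.1]
grip_width: 0.398
finger_force: 0.0
```

View pics/bar.png

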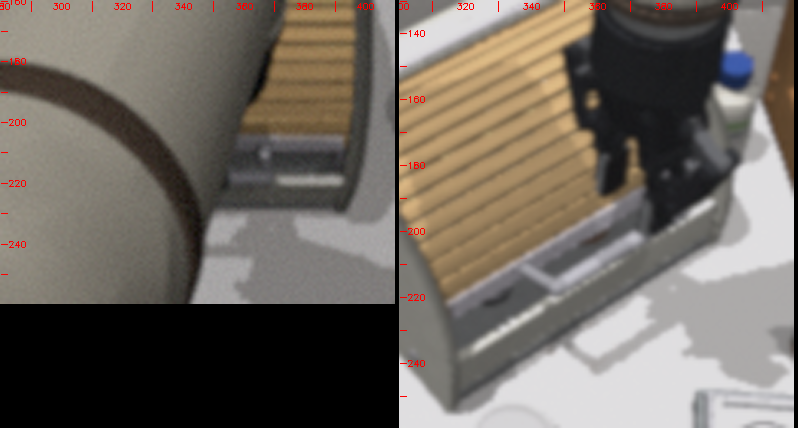

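The top crop shows the bar running from its left end at (346,217) up to (373,202), where the gripper hides the rest; the fingers are over its middle.

```bash
python3 - <<'E'
from h import *
s=(.59323,.20519,1.0549)
for j in (.2,.26,.3):
    a=j+.131; print(j,[proj("t",s2w(s,[-.16*np.cos(a),y,.045+.16*np.sin(a)])).round(1) for y in(.055,.005)])
print([proj("t",s2w(s,[-.125,y,.052])).round(1) for y in(.12,-.12)])
E
python3 -m jog '{"xyz":[[0,0,-16],[0,0,-16],[0,0,-16],[0,0,-12],[0,0,0]],"dr":[[0,0,0],[0,0,0],[0,0,0],[0,0,0],[0,0,0]],"gripper":[0.6,0.6,0.6,0.6,0.6]}'
```

```text
0.2 [array([348.8, 220.7]), array([366.2, 209.9])]
0.26 [array([348.1, 217.2]), array([365.6, 206.4])]
0.3 [array([347.5, 214.8]), array([365.1, 204. ])]
[array([317.8, 238.9]), array([395.8, 190.5])]
clock: 3.78
tool_pos: [0.5169, 0.0729, 0.1136]
tool_rot: [-0.819, -3.03, 0.002]
ft_force: [0.2, -0.8, 0.1]
grip_width: 0.397
finger_force: 0.0
```

```bash
python3 -m jog '{"xyz":[[2,3,0],[0,0,0],[0,0,0],[0,0,0],[0,0,0],[0,0,0]],"dr":[[0,0,0],[0,0,0],[0,0,0],[0,0,0],[0,0,0],[0,0,0]],"gripper":[0.9,1,1,1,1,1]}' 20
```

```text
clock: 4.28
tool_pos: [0.5196, 0.0754, 0.1158]
tool_rot: [-0.818, -3.033, 0.004]
ft_force: [-4.1, -4.0, 2.3]
grip_width: 0.13
finger_force: 21.3
```

```bash
python3 -m jog '{"xyz":[[3.4,5.9,14.4],[4.1,7.1,13.8],[4.7,8.4,12.8],[5.3,9.4,11.8],[5.9,10.4,10.6],[6.4,11.3,9.4],[0,0,0]],"dr":[[0,0,0],[0,0,0],[0,0,0],[0,0,0],[0,0,0],[0,0,0],[0,0,0]],"gripper":[1,1,1,1,1,1,1]}'
```

```text
clock: 4.87
tool_pos: [0.5512, 0.1307, 0.1917]
tool_rot: [0.815, 3.031, 0.0]
ft_force: [-4.6, -3.5, 16.6]
grip_width: 0.128
finger_force: 21.6
```

```bash
python3 -m jog '{"xyz":[[-0.5,-1,3],[6.8,12,8.5],[7.2,12.6,7],[7.5,13.1,5.2],[0,0,0]],"dr":[[0,0,0],[0,0,0],[0,0,0],[0,0,0],[0,0,0]],"gripper":[1,1,1,1,1]}'
```

```text
clock: 5.28
tool_pos: [0.5724, 0.1686, 0.2126]
tool_rot: [0.814, 3.032, 0.007]
ft_force: [3.9, 3.1, -4.7]
grip_width: 0.128
finger_force: 20.9
```

```bash
python3 -m jog '{"xyz":[[7.7,13.6,3],[7.8,13.7,1.5],[7.9,13.9,0],[7.9,13.9,-1.5],[4,7,-1],[0,0,0],[0,0,0]],"dr":[[0,0,0],[0,0,0],[0,0,0],[0,0,0],[0,0,0],[0,0,0],[0,0,0]],"gripper":[1,1,1,1,1,1,1]}'
```

```text
clock: 5.87
tool_pos: [0.6051, 0.2254, 0.2154]
tool_rot: [-0.818, -3.032, 0.011]
ft_force: [-8.6, -9.8, 14.0]
grip_width: 0.131
finger_force: 22.7
```

```bash
python3 -m jog '{"xyz":[[0,0,0],[0,0,0],[0,0,0],[0,0,15],[0,0,25],[-15,-25,20],[-20,-35,0],[-20,-35,0],[-20,-35,0],[-20,-35,0],[0,0,0]],"dr":[[0,0,0],[0,0,0],[0,0,0],[0,0,0],[0,0,0],[0,0,0],[0,0,0],[0,0,0],[0,0,0],[0,0,0],[0,0,0]],"gripper":[0.6,0.6,0.6,0.6,0.6,0.6,0.6,0.6,0.6,0.6,0.6]}'; python3 look.py open 280 110 410 260 240 100 420 260
```

```text
clock: 6.78
tool_pos: [0.509, 0.0523, 0.273]
tool_rot: [-0.836, -3.026, 0.012]
ft_force: [1.2, -2.2, -1.3]
grip_width: 0.4
finger_force: 0.0
```

View pics/open.png

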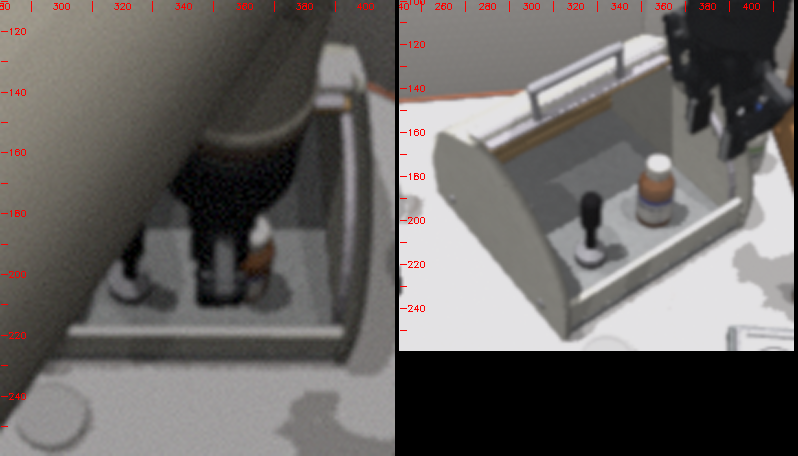

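```bash
python3 - <<'E'
from h import *
s=np.array((.59323,.20519,1.0549))
def w2s(p): c,si=np.cos(s[2]),np.sin(s[2]); d=p[:2]-s[:2]; return np.round([c*d[0]+si*d[1],-si*d[0]+c*d[1]],4)
for n,c,uv,z in (("grip top","t",(327.5,189.3),.116),("foot","t",(327,217.2),.02),("foot","s",(322.1,205.5),.02),("bottle top","t",(358,173.5),.104),("bottle base","t",(357,222),.012)):
    p=onplane(c,uv,z); print(n,p.round(4),w2s(p))
print([proj("t",s2w(s,[-.058,.046,z])).round(1) for z in (.012,.116)])
E
```

```text
grip top [0.5198 0.1727 0.116 ] [-0.0645  0.0478]
foot [0.5131 0.1699 0.02  ] [-0.0703  0.0523]
foot [0.5145 0.1644 0.02  ] [-0.0743  0.0484]
bottle top [0.6048 0.1298 0.104 ] [-0.0599 -0.0473]
bottle base [0.5349 0.099  0.012 ] [-0.1212 -0.0017]
[array([326. , 214.7]), array([326.4, 187.2])]
```

The shutter is fully open, with the bar above the top. The stamp stands on the left (grip top at (327,189), foot at (327,217) in top) and the bottle on the right at (358,174).

```bash
python3 -m jog '{"xyz":[[2.2,30,0],[2.2,30,0],[2.2,30,-10],[2.2,29,-25],[0,0,-30],[0,0,-30],[0,0,-25],[0,0,-25],[0,0,-20],[0,0,-14],[0,0,0]],"dr":[[0,0,0],[0,0,0],[0,0,0],[0,0,0],[0,0,0],[0,0,0],[0,0,0],[0,0,0],[0,0,0],[0,0,0],[0,0,0]],"gripper":[0.45,0.45,0.45,0.45,0.45,0.45,0.45,0.45,0.45,0.45,0.45]}'
```

```text
clock: 7.8
tool_pos: [0.5179, 0.1812, 0.0922]
tool_rot: [-0.813, -3.03, 0.009]
ft_force: [-5.0, -6.2, -0.6]
grip_width: 0.548
finger_force: 0.0
```

```bash
python3 -m jog '{"xyz":[[0,0,0],[0,0,0]],"dr":[[0,0,0],[0,0,0]],"gripper":[0.45,0.45]}'
```

```text
clock: 7.97
tool_pos: [0.5185, 0.1822, 0.0941]
tool_rot: [-0.813, -3.032, 0.006]
ft_force: [-5.3, -5.6, 1.7]
grip_width: 0.549
finger_force: 0.0
```

```bash
python3 -m jog '{"xyz":[[-1.5,-5,0],[-1.5,-5,0],[0,0,0],[0,0,0]],"dr":[[0,0,0],[0,0,0],[0,0,0],[0,0,0]],"gripper":[0.45,0.45,0.45,0.45]}';python3 look.py grasp 290 110 410 260 280 100 420 260
```

```text
clock: 8.3
tool_pos: [0.5174, 0.1726, 0.0953]
tool_rot: [0.816, 3.033, 0.002]
ft_force: [-0.7, 0.7, 0.3]
grip_width: 0.555
finger_force: 0.0
```

View pics/grasp.png

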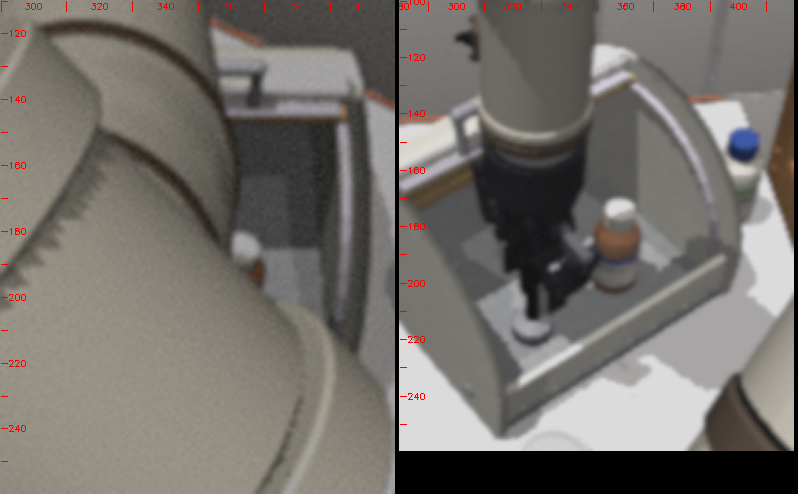

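The force is cleared. The stamp foot is still at (327,217) in top, with the fingers around the grip and the bottle untouched at (357,200).

```bash
python3 -m jog '{"xyz":[[0,0,0],[0,0,0],[0,0,0],[0,0,0],[0,0,0],[0,0,0]],"dr":[[0,0,0],[0,0,0],[0,0,0],[0,0,0],[0,0,0],[0,0,0]],"gripper":[0.8,1,1,1,1,1]}' 40
```

```text
clock: 8.9
tool_pos: [0.5171, 0.172, 0.095]
tool_rot: [0.816, 3.033, 0.001]
ft_force: [-0.2, -0.1, 1.9]
grip_width: 0.271
finger_force: 39.0
```

```bash
python3 -m jog '{"xyz":[[0,0,8],[0,0,20],[-1,-2,30],[-1,-2,30],[-1,-2,30],[-5,-20,25],[-9,-33,0],[-9,-33,0],[-9,-33,0],[-9,-33,0],[-9,-33,0],[-9,-31,-10],[-1,-10,-30],[0,0,-30],[0,0,-20],[0,0,-10],[0,0,0],[0,0,0]],"dr":[[0,0,0],[0,0,0],[0,0,0],[0,0,0],[0,0,0],[0,0,0],[0,0,0],[0,0,0],[0,0,0],[0,0,0],[0,0,0],[0,0,0],[0,0,0],[0,0,0],[0,0,0],[0,0,0],[0,0,0],[0,0,0]],"gripper":[1,1,1,1,1,1,1,1,1,1,1,1,1,1,1,1,1,1]}'; python3 look.py ring 310 250 400 330 370 220 450 310
```

```text
clock: 10.4
tool_pos: [0.4541, -0.0594, 0.1383]
tool_rot: [-0.814, -3.034, -0.001]
ft_force: [0.5, 0.5, -0.7]
grip_width: 0.269
finger_force: 39.4
```

View pics/ring.png

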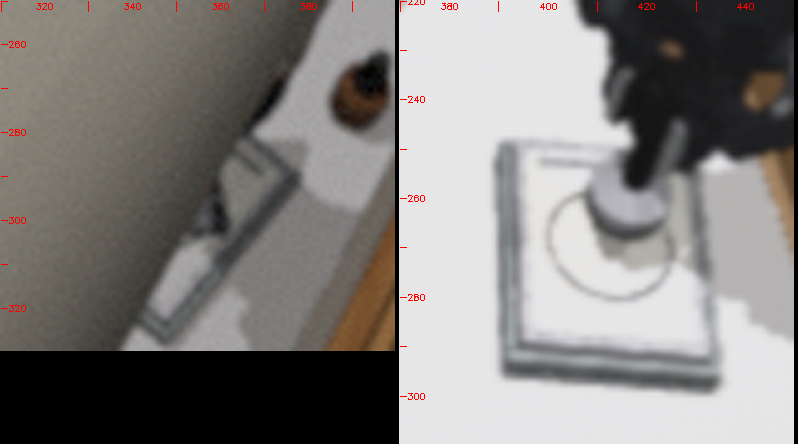

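```bash
python3 - <<'E'
from h import *
print("foot",onplane("t",(416.2,261.7),.0553),"ring",onplane("t",(412.9,269.2),.026))
print("expected foot px",proj("t",(.4541,-.0594,.0553)),"ring half sizes",proj("t",(.454,-.06,.026)))
t=np.linspace(0,6.28,60); q=np.array([proj("t",(.4541+.018*np.cos(a),-.0594+.018*np.sin(a),.0553)) for a in t]); print("foot outline x,y range",q.min(0),q.max(0))
E
```

```text
foot [ 0.45728781 -0.06136806  0.0553    ] ring [ 0.45480244 -0.06055146  0.026     ]
expected foot px [414.92499605 262.56012453] ring half sizes [412.57297718 269.39540775]
foot outline x,y range [406.40843529 255.24220197] [423.47618744 270.08079905]
```

The top crop shows the foot's face spanning x 408–424 with its lower edge at 269, a few pixels up and right of the ring centre (413,269) because it hovers 29 mm above. It is about 2 mm off, which I correct while lowering.

```bash
python3 -m jog '{"xyz":[[-2,0.5,-10],[0,0,-8],[0,0,-4],[0,0,-2],[0,0,-2],[0,0,-2],[0,0,-2],[0,0,-1],[0,0,-1],[0,0,0]],"dr":[[0,0,0],[0,0,0],[0,0,0],[0,0,0],[0,0,0],[0,0,0],[0,0,0],[0,0,0],[0,0,0],[0,0,0]],"gripper":[1,1,1,1,1,1,1,1,1,1]}'
```

```text
clock: 11.33
tool_pos: [0.4522, -0.0595, 0.106]
tool_rot: [0.816, 3.033, 0.0]
ft_force: [-1.7, -0.3, 2.8]
grip_width: 0.274
finger_force: 39.7
```

```bash
python3 -m jog '{"xyz":[[0,0,-1],[0,0,-1],[0,0,-1],[0,0,0],[0,0,0]],"dr":[[0,0,0],[0,0,0],[0,0,0],[0,0,0],[0,0,0]],"gripper":[1,1,1,1,1]}'
```

```text
clock: 11.75
tool_pos: [0.4524, -0.0595, 0.1034]
tool_rot: [0.816, 3.033, -0.0]
ft_force: [-2.5, 1.0, 9.0]
grip_width: 0.27
finger_force: 39.9
```

```bash
python3 -m jog '{"xyz":[[0,0,0],[0,0,0],[0,0,0],[0,0,0],[0,0,0],[0,0,0],[0,0,0]],"dr":[[0,0,0],[0,0,0],[0,0,0],[0,0,0],[0,0,0],[0,0,0],[0,0,0]],"gripper":[1,1,1,1,1,1,1]}'; python3 -m jog '{"xyz":[[0,0,2],[0,0,2],[0,0,3],[0,0,5],[0,0,15],[0,0,25],[0,0,30],[0,0,30],[0,0,30],[0,0,0]],"dr":[[0,0,0],[0,0,0],[0,0,0],[0,0,0],[0,0,0],[0,0,0],[0,0,0],[0,0,0],[0,0,0],[0,0,0]],"gripper":[1,1,1,1,1,1,1,1,1,1]}'
```

```text
clock: 12.33
tool_pos: [0.4524, -0.0595, 0.1035]
tool_rot: [0.816, 3.033, -0.0]
ft_force: [-1.7, 0.9, 8.6]
grip_width: 0.265
finger_force: 39.9
clock: 13.17
tool_pos: [0.4548, -0.0591, 0.2494]
tool_rot: [0.814, 3.027, 0.001]
ft_force: [1.2, 0.3, -0.9]
grip_width: 0.271
finger_force: 39.4
```

```bash
python3 -m jog '{"xyz":[[8,20,0],[9,33,0],[9,33,0],[9,33,0],[9,33,0],[9,33,0],[8,30,0],[0,15,-10],[0,0,-25],[0,0,-30],[0,0,-30],[0,0,-30],[0,0,-15],[0,0,-6],[0,0,0],[0,0,0]],"dr":[[0,0,0],[0,0,0],[0,0,0],[0,0,0],[0,0,0],[0,0,0],[0,0,0],[0,0,0],[0,0,0],[0,0,0],[0,0,0],[0,0,0],[0,0,0],[0,0,0],[0,0,0],[0,0,0]],"gripper":[1,1,1,1,1,1,1,1,1,1,1,1,1,1,1,1]}'
```

```text
clock: 14.5
tool_pos: [0.5135, 0.1709, 0.0997]
tool_rot: [0.816, 3.033, 0.002]
ft_force: [0.3, 0.9, -1.2]
grip_width: 0.267
finger_force: 39.6
```

```bash
python3 -m jog '{"xyz":[[0,0,-2],[0,0,-1.5],[0,0,-1],[0,0,-0.5],[0,0,0],[0,0,0]],"dr":[[0,0,0],[0,0,0],[0,0,0],[0,0,0],[0,0,0],[0,0,0]],"gripper":[1,1,1,1,1,1]}'
```

```text
clock: 15.0
tool_pos: [0.5138, 0.1706, 0.0949]
tool_rot: [0.816, 3.032, 0.001]
ft_force: [-0.1, -0.5, 4.9]
grip_width: 0.27
finger_force: 39.8
```

```bash
python3 -m jog '{"xyz":[[0,0,0.8],[0,0,0],[0,0,0],[0,0,0],[0,0,0],[0,0,5],[0,0,15],[-1,-2,25],[-1,-2,30],[-1,-2,30],[-1,-2,30],[-1,-2,20],[0,0,0]],"dr":[[0,0,0],[0,0,0],[0,0,0],[0,0,0],[0,0,0],[0,0,0],[0,0,0],[0,0,0],[0,0,0],[0,0,0],[0,0,0],[0,0,0],[0,0,0]],"gripper":[1,0.7,0.5,0.45,0.45,0.45,0.45,0.45,0.45,0.45,0.5,0.6,0.6]}'; python3 look.py placed 290 110 410 260 260 100 420 260
```

```text
clock: 16.08
tool_pos: [0.5098, 0.1618, 0.2551]
tool_rot: [0.814, 3.027, 0.005]
ft_force: [0.1, 1.1, 0.1]
grip_width: 0.398
finger_force: 0.0
```

View pics/placed.png

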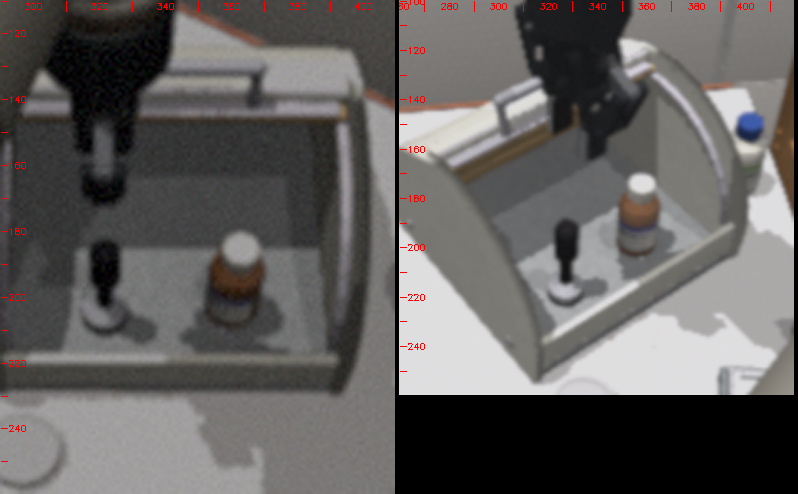

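The stamp stands upright at the left place (foot at (321,205) in scene), the bottle is unmoved, and the gripper is empty above it.

```bash
python3 -m jog '{"xyz":[[0,0,15],[0,0,15],[24,16,0],[24,16,0],[24,16,0],[23,16,0],[0,0,-20],[0,0,-25],[0,0,-15],[0,0,-9],[0,0,0],[0,0,0]],"dr":[[0,0,0],[0,0,0],[0,0,0],[0,0,0],[0,0,0],[0,0,0],[0,0,0],[0,0,0],[0,0,0],[0,0,0],[0,0,0],[0,0,0]],"gripper":[0.6,0.6,0.6,0.6,0.6,0.6,0.6,0.6,0.6,0.6,0.6,0.6]}' 20; 
```

```text
clock: 17.18
tool_pos: [0.6026, 0.2241, 0.2104]
tool_rot: [-0.816, -3.033, 0.001]
ft_force: [-0.6, -0.2, 0.9]
grip_width: 0.4
finger_force: 0.0
```

```bash
python3 -m jog '{"xyz":[[1,2,5],[0,0,0],[0,0,0],[0,0,0],[0,0,0],[0,0,0]],"dr":[[0,0,0],[0,0,0],[0,0,0],[0,0,0],[0,0,0],[0,0,0]],"gripper":[0.9,1,1,1,1,1]}' 20
```

```text
clock: 17.68
tool_pos: [0.604, 0.2257, 0.218]
tool_rot: [0.817, 3.032, -0.002]
ft_force: [-3.8, -4.4, 6.4]
grip_width: 0.126
finger_force: 20.3
```

```bash
python3 -m jog '{"xyz":[[-3.1,-5.5,0.8],[-7.9,-13.9,1.2],[-7.9,-13.9,-0.5],[-7.8,-13.7,-2.1],[-7.7,-13.6,-3.6],[-7.5,-13.1,-5.2],[-7.2,-12.6,-6.6],[0,0,0]],"dr":[[0,0,0],[0,0,0],[0,0,0],[0,0,0],[0,0,0],[0,0,0],[0,0,0],[0,0,0]],"gripper":[1,1,1,1,1,1,1,1]}'
```

```text
clock: 18.35
tool_pos: [0.5541, 0.138, 0.2001]
tool_rot: [0.819, 3.033, -0.003]
ft_force: [-2.3, -1.9, 2.3]
grip_width: 0.125
finger_force: 20.8
```

```bash
python3 -m jog '{"xyz":[[-7.3,-13,-7.5],[-6.6,-11.8,-9.4],[-5.9,-10.4,-10.6],[-5.3,-9.4,-11.8],[-4.7,-8.4,-12.8],[0,0,0]],"dr":[[0,0,0],[0,0,0],[0,0,0],[0,0,0],[0,0,0],[0,0,0]],"gripper":[1,1,1,1,1,1]}'
```

```text
clock: 18.85
tool_pos: [0.5252, 0.0869, 0.1465]
tool_rot: [0.817, 3.033, 0.003]
ft_force: [2.7, 3.7, -6.6]
grip_width: 0.13
finger_force: 20.2
```

```bash
python3 -m jog '{"xyz":[[-3.6,-6.1,-13.8],[-3,-5.2,-14.4],[-2.5,-4.4,-15.1],[-1.9,-3.3,-15.5],[0,0,0]],"dr":[[0,0,0],[0,0,0],[0,0,0],[0,0,0],[0,0,0]],"gripper":[1,1,1,1,1]}'
```

```text
clock: 19.27
tool_pos: [0.5137, 0.067, 0.0872]
tool_rot: [-0.818, -3.032, 0.002]
ft_force: [0.4, -1.1, -3.3]
grip_width: 0.129
finger_force: 21.4
```

```bash
python3 -m jog '{"xyz":[[-0.7,-1.2,-7],[0,0,-3],[0,0,-2],[0,0,0],[0,0,0]],"dr":[[0,0,0],[0,0,0],[0,0,0],[0,0,0],[0,0,0]],"gripper":[1,1,1,1,1]}'
```

```text
clock: 19.68
tool_pos: [0.513, 0.0658, 0.0774]
tool_rot: [-0.817, -3.033, 0.006]
ft_force: [-4.7, -5.4, 7.2]
grip_width: 0.127
finger_force: 22.5
```

```bash
python3 -m jog '{"xyz":[[0,0,-2],[0,0,0],[0,0,0]],"dr":[[0,0,0],[0,0,0],[0,0,0]],"gripper":[1,1,1]}'
```

```text
clock: 19.93
tool_pos: [0.5133, 0.0656, 0.0765]
tool_rot: [0.817, 3.033, -0.007]
ft_force: [-7.5, -7.1, 18.2]
grip_width: 0.129
finger_force: 23.9
```

```bash
python3 -m jog '{"xyz":[[0,0,0],[0,0,0],[0,0,0],[0,0,0],[0,0,0]],"dr":[[0,0,0],[0,0,0],[0,0,0],[0,0,0],[0,0,0]],"gripper":[0.68,0.68,0.68,0.68,0.68]}'
```

```text
clock: 20.35
tool_pos: [0.5136, 0.0673, 0.0748]
tool_rot: [0.816, 3.034, 0.001]
ft_force: [-0.1, -1.0, -0.4]
grip_width: 0.318
finger_force: 0.0
```

```bash
python3 -m jog '{"xyz":[[0,0,8],[0,0,12],[0,0,20],[0,0,30],[0,0,40],[0,0,40],[-15,-25,20],[-15,-35,0],[-15,-35,0],[-15,-35,0],[-15,-35,0],[-10,-35,0],[0,0,0],[0,0,0]],"dr":[[0,0,0],[0,0,0],[0,0,0],[0,0,0],[0,0,0],[0,0,0],[0,0,0],[0,0,0],[0,0,0],[0,0,0],[0,0,0],[0,0,0],[0,0,0],[0,0,0]],"gripper":[0.68,0.68,0.68,0.68,0.68,0.68,0.68,0.68,0.68,0.68,0.68,0.68,0.68,0.68]}'; python3 look.py shut 280 110 410 260 260 100 450 310; python3 - <<'E'
from h import *
s=(.59323,.20519,1.0549)
for j in (0,.06,.12):
    a=j+.131; print(j,[(c,proj(c,s2w(s,[-.16*np.cos(a),y,.045+.16*np.sin(a)])).round(1)) for y in(.055,-.055) for c in "st"])
E
```

```text
clock: 21.52
tool_pos: [0.4276, -0.1357, 0.2452]
tool_rot: [-0.826, -3.031, 0.001]
ft_force: [0.3, 0.4, 1.3]
grip_width: 0.315
finger_force: 0.0
0 [('s', array([319.4, 229.1])), ('t', array([350.1, 231. ])), ('s', array([366.8, 229.2])), ('t', array([386.5, 207.9]))]
0.06 [('s', array([319.4, 226.9])), ('t', array([349.9, 228.1])), ('s', array([367.1, 226.9])), ('t', array([386.6, 205. ]))]
0.12 [('s', array([319.4, 224.4])), ('t', array([349.6, 225.1])), ('s', array([367.5, 224.5])), ('t', array([386.5, 201.9]))]
```

View pics/shut.png

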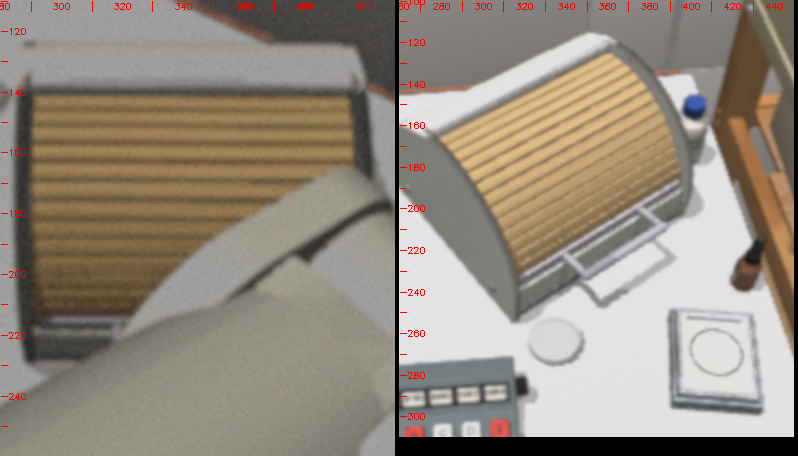

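The shutter is shut: the bar's left end is at (348.5,232) in top, against (350,231) predicted for 0 rad. The dish, dropper and block have not moved.

```bash
python3 -c "
from plant import bot; print(bot.finish_job())"
```

```text
the job is handed in; nothing more can be done
None
```

The stamp was pressed in the ring to an estimated 4.5 mm and stood back in the store, the shutter was rolled shut, and the job was handed in at about 21.5 s; no verdict was returned.

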